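# Release the spray tube from its quick coupling

## Robot

A 7-joint arm with a two-finger parallel gripper is mounted at the origin on the work surface. World frame = base frame: x ahead of the robot, y to its left, z up, the work surface at z = 0. Lengths are in m, angles in rad, forces in N, time in s.
With the tool pointing down it reaches from about 0.4 to 0.875 m from the base axis. Payload 6.5 kg.
Tool frame: the origin (TCP) lies at the very end of the fingers, on their centre line; the grasp point (between the pads) lies 19 mm behind it (ctrl.pinch_z is the distance from the TCP to the grasp point, in m); z points along the fingers, y is the line along which they close (so a half turn about z gives the same grasp; the last joint's range is limited). The gripper opens to 85 mm and grips with 20 to 120 N. Pads are 22 mm wide; open, the fingers measure 114 mm over their backs; the gripper's body (76 mm by 85 mm) begins 54 mm behind the grasp point. The pads swing forward as they close: fully open they stand 13 mm farther back than shut.
Start: joints at [1.273, 0.536, -0.004, 1.538, 0.003, 1.067, -0.071], TCP at [0.149, -0.633, 0.231] pointing down, gripper open.
Joint ranges: [-2.7, 2.7], [-0.37, 2.16], [-1.27, 1.26], [0.24, 2.4], [-1.31, 4.45], [0.19, 1.91], [-2.76, 2.76]. Speed limits (rad/s): [2.39, 2.39, 3.14, 3.14, 3.14, 3.14, 3.14].

## Interface

Orientations are given as a unit quaternion [w, x, y, z].
In Python, from workcell import ctrl gives the robot as it stands.
- The arm moves only by the tool jog_arm, never from a script. Its argument "increments" is a list of rows, each a list of 5 numbers: the shift along the world's x, y, z in units of 0.15 m (1.0 is 0.15 m), then the turn about the world's z in units of 30 degrees (1.0 is 30 degrees), then the closure, from 0 (fully open) to 1 (shut). A call has 1 to 10 rows; each row is the pose to reach, as a shift and turn from the pose commanded when the call began; what a row does not reach only later rows make up. A row lasts 1/10 s, in which the tool goes at most 50 mm and 8.59 degrees, less where a joint would pass 70% of its speed; a pose out of reach is approached as far as the arm can. A call with a number of a shift or a turn outside -1 to 1 is refused whole. A call with a gripper value outside its range is refused whole. The fingers move at their own pace and stop on an object; "force" is the grip in N (left out, the last holds). Time passes only in rows, so rows that repeat a pose let the fingers close. It gives the time, the measured TCP pose, the force, the opening and the grip force at its end, in the units of the state.
- ctrl.read_state(): the state, without advancing time (a new reading comes with each control period).
- ctrl.snapshot(name): name is "scene" or "top" or "wrist"; returns the picture (384x512x3 uint8, red, green, blue); there is no depth.
- ctrl.get_calibration(name): a dict with "fx", "fy", "cx", "cy" (pixels), "R" (3x3) and "t" (3): a world point X has camera coordinates R X + t; the wrist camera has in their place "T_tool_cam" (4x4, takes a point from camera to tool coordinates, whose origin is the TCP and whose axes are the flange's). Camera axes: x right, y down, z forward; pixel columns grow to the right and rows downward; lengths in m; the calibration is good to about 2 mm. A picture is of the moment at which its call begins: read the wrist's pose just before it. get_calibration takes no time and is no camera call.
- ctrl.finish_job(): hands the job in; it is judged then, once.
Trained networks look in the newest picture that a camera, given by its name, has taken for a name from the list of things; names that differ only in an ending like _2 or _b are one class to them, and where a whole thing is asked for, a point or a joint stands for the part that bears it (a point fixed in the world has none). Each returns a list of dicts, best first, with "score" (0 to 1); they miss things now and then, are a little off and sometimes report something else, mostly with a low value. They report only what shows in the picture. A call takes as long as a camera call. They do not tell look-alikes from the thing itself.
- ctrl.recognise(label, camera): "point" ([column, row] as shares, 0 to 1, of the picture: columns of its width, rows of its height, amid what is visible of it).
- ctrl.place_of(label, camera): "point" ([column, row] as shares, 0 to 1, of the picture: columns of its width, rows of its height: a listed point, or the origin of a listed thing).
The state is a dict: "clock": time; "joints": joint angles; "dq": joint speeds; "tau": joint torques, N m; "eef_pos": TCP position; "orientation": TCP orientation; "force": force on the tool from outside, world axes, zero at the start; "moment": the same for the moment, N m; "width": opening from 0.0 (shut) to 1.0 (fully open); "grip_force": force on a finger pad.
Only numpy, scipy, OpenCV 4.12 (cv2) and the standard library are available. Lean on these libraries where they do the work, as an engineer would, in place of code of your own. Each camera call takes 0.05 s, during which the arm holds its last target. There are 200 camera calls.

## Task

Take the steel spray tube off for cleaning: push the thumb plate of its quick coupling all the way down so that the release collar lets go, then draw the tube straight up out of the coupling and stand it in the empty stoneware jar, lowering it in before letting go. Leave the other coupling with its brass blanking plug alone and the jar standing.

Things in the scene. Friction and masses are not known exactly. Their poses are not given: they have to be found in the camera images.
- tube: Upright steel tube, 18 mm diameter, 120 mm long, 110-180 g, in a quick coupling (70 mm square block, release collar on top). Origin: centre of lower end, z along the tube to the free end. A 26 mm brass bead 14-20 mm above the lower end is locked by jaws in the block while the collar is up. At the start lower end at 10 mm, top at 130 mm above the table; free to grip above 66 mm.
- release_plate (a point): Centre of the top of the steel thumb plate (44 x 50 mm) sticking out from the 54 mm round release collar about the tube; 58 mm from the tube's axis, 66 mm above the table at the start. x points level from plate to tube, z up. Plate and collar slide down 10 mm to a stop against 5-7 N and stay where left; from 8 mm down the jaws free the tube.
- jar: Empty straight-sided round reddish stoneware jar, open at the top, 74 mm outer and 64 mm inner diameter, 72 mm high, bottom 6 mm thick, 0.6 kg, standing loose on the table. Origin: centre of its underside, z up. The tube may lean on its rim.
- plug_plate (a point): Bystander: the same point of the same thumb plate on a second, identical coupling, which holds no tube but a blanking plug: a flat round brass knob 40 mm in diameter and 18 mm high, its top 92 mm above the table, 58 mm along this point's x axis. To be left alone.
Things that resemble listed ones, but are neither listed nor needed, are in the scene too. Leave any red look-alike of the tube alone.

How it is judged:
By the outcome, as a careful person would: the job done as asked, in the order asked, and still so for the second after the job is handed in, with the robot touching nothing.
It also fails if it takes over 48 s, if anything falls off the work surface, if the arm or the gripper's body presses on something with over 40 N, if the wrist force passes 120 N, or if a joint passes its speed limit or range.

## Working session

There is one attempt and no reset: what is moved stays moved. The work goes in short steps, Python scripts to look and compute and a tool call to move; the robot and the scene stay as the last step left them, time stands still between calls to the robot, and variables do not carry over. Pictures are saved under pics/ and viewed, at most 10 in all, crops included, and the job is handed in when it is done.

Besides the shell and the picture viewer there is one more tool, called after "Emit:" in YAML: its name, and indented under it one key for each argument. jog_arm: Moves the arm, as the interface text tells. Shifts and turns lie within -1 to 1; 1 stands for 0.15 m of shift or 30 degrees of turn. Its arguments: {"type":"object","properties":{"increments":{"type":"array","items":{"type":"array","items":{"type":"number","minimum":-1,"maximum":1}}},"force":{"type":"number"}},"required":["increments"]}

```bash
mkdir -p pics; cat > h.py <<'E'
import numpy as np, cv2
from workcell import ctrl
def ray(cam,p):
    c=ctrl.get_calibration(cam); R=np.array(c["R"]);t=np.array(c["t"])
    d=R.T@np.array([(p[0]*512-c["cx"])/c["fx"],(p[1]*384-c["cy"])/c["fy"],1]); return -R.T@t,d
def atz(cam,p,z):
    o,d=ray(cam,p); return o+d*(z-o[2])/d[2]
E
python3 - <<'E'
from h import *
ims=[]
for c in("scene","top"):
    im=ctrl.snapshot(c); cv2.imwrite(f"pics/{c}0.png",im[:,:,::-1])
    for l,z in(("tube",.01),("release_plate",.066),("plug_plate",.066),("jar",0)):
        for r in ctrl.place_of(l,c)[:4]:
            print(c,l,round(r["score"],2),np.round(np.array(r["point"])*[512,384]),atz(c,r["point"],z).round(3))
s=ctrl.read_state();print(s["clock"],s["eef_pos"],s["orientation"],s["width"])
E
```

```text
scene tube 0.79 [320. 218.] [0.546 0.106 0.01 ]
scene release_plate 0.9 [392. 193.] [0.532 0.251 0.066]
scene plug_plate 0.85 [162. 182.] [ 0.498 -0.228  0.066]
scene plug_plate 0.64 [265. 234.] [ 0.673 -0.013  0.066]
scene jar 0.6 [267. 232.] [ 0.58  -0.005  0.   ]
top tube 0.57 [196. 197.] [0.532 0.102 0.01 ]
top release_plate 0.82 [109. 198.] [0.52  0.256 0.066]
top plug_plate 0.58 [371. 215.] [ 0.501 -0.225  0.066]
top plug_plate 0.16 [131. 171.] [0.572 0.218 0.066]
top jar 0.83 [254. 175.] [ 0.581 -0.01   0.   ]
0.5 [ 0.14931511 -0.63258298  0.2312387 ] [-3.15078312e-05  9.93291803e-01  1.15634739e-01 -7.62263494e-06] 0.9999581404027617
```

View pics/scene0.png

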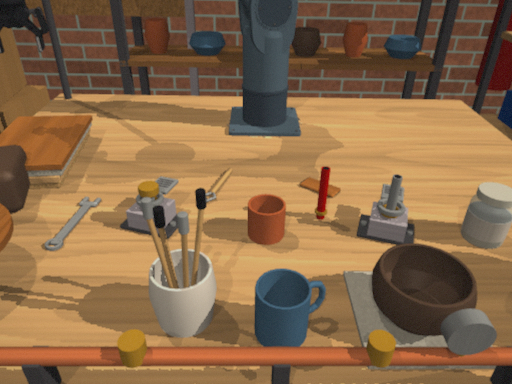

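View pics/top0.png

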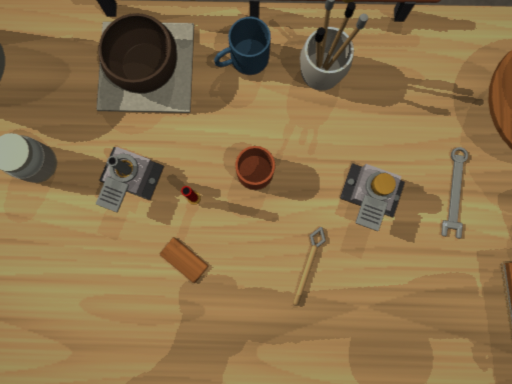

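The networks' tube is the red look-alike. The real steel tube is at top image (112,160) and scene (397,178), with its plate at (111,198) in top. The reddish jar is at (255,167) in top.

```bash
python3 - <<'E'
from h import *
for c,p in(("top",(112,160)),("scene",(397,178))): print(c,"tubetop",atz(c,np.array(p)/[512,384],.13).round(3))
for c,p in(("top",(124,168)),): print(c,"collar",atz(c,np.array(p)/[512,384],.066).round(3))
print("jar rim",atz("top",np.array((255,167))/[512,384],.072).round(3))
print({k:np.round(v,3).tolist() for k,v in ctrl.get_calibration("wrist").items()})
E
```

```text
top tubetop [0.579 0.234 0.13 ]
scene tubetop [0.583 0.235 0.13 ]
top collar [0.577 0.231 0.066]
jar rim [ 0.583 -0.012  0.072]
{'fx': 317.526, 'fy': 317.526, 'cx': 254.864, 'cy': 189.109, 'T_tool_cam': [[0.0, -0.954, -0.299, 0.076], [1.0, -0.0, 0.001, -0.001], [-0.001, -0.299, 0.954, -0.142], [0.0, 0.0, 0.0, 1.0]]}
```

Emit:
jog_arm:
  increments:
    - [0.33, 0.33, 0.1, -0.1, 1]
    - [0.66, 0.66, 0.2, -0.2, 1]
    - [1, 1, 0.2, -0.27, 1]
    - [1, 1, 0.2, -0.27, 1]
  force: 60

```text
clock: 0.9
eef_pos: [0.2902, -0.4917, 0.2607]
orientation: [0.0, 0.999, 0.045, 0.0]
force: [0.1, -0.4, 0.8]
width: 0.331
grip_force: 0.0
```

Emit:
jog_arm:
  increments:
    - [0.33, 0.33, 0, -0.1, 1]
    - [0.66, 0.66, 0, -0.2, 1]
    - [1, 1, 0, -0.27, 1]
    - [1, 1, 0, -0.27, 1]

```text
clock: 1.3
eef_pos: [0.4316, -0.35, 0.2605]
orientation: [0.0, 1.0, -0.026, 0.0]
force: [0.4, -0.9, 0.4]
width: -0.001
grip_force: 0.0
```

Emit:
jog_arm:
  increments:
    - [0.2, 0.33, 0, -0.1, 1]
    - [0.4, 0.66, 0, -0.2, 1]
    - [0.6, 1, 0, -0.27, 1]
    - [0.6, 1, 0, -0.27, 1]

```text
clock: 1.7
eef_pos: [0.5228, -0.1962, 0.2604]
orientation: [-0.001, 0.996, -0.094, 0.001]
force: [-0.3, -0.3, -0.1]
width: -0.002
grip_force: 0.0
```

Emit:
jog_arm:
  increments:
    - [0, 0.33, 0, -0.1, 1]
    - [0, 0.66, 0, -0.2, 1]
    - [0, 1, 0, -0.27, 1]
    - [0, 1, 0, -0.27, 1]

```text
clock: 2.1
eef_pos: [0.5205, -0.043, 0.2605]
orientation: [-0.002, 0.987, -0.161, 0.0]
force: [0.4, 0.3, 0.0]
width: -0.002
grip_force: 0.0
```

Emit:
jog_arm:
  increments:
    - [-0.1, 0.33, 0, 0, 1]
    - [-0.2, 0.66, 0, 0, 1]
    - [-0.3, 1, 0, 0, 1]
    - [-0.3, 1, 0, 0, 1]
    - [-0.3, 1, 0, 0, 1]

```text
clock: 2.6
eef_pos: [0.4751, 0.1, 0.2604]
orientation: [-0.0, 0.986, -0.164, 0.0]
force: [-1.3, 0.7, -0.3]
width: 0.001
grip_force: 0.0
```

Emit:
jog_arm:
  increments:
    - [0.1, 0.3, 0, 0, 1]
    - [0.2, 0.6, 0, 0, 1]
    - [0.3, 1, 0, 0, 1]
    - [0.3, 1, 0, 0, 1]
    - [0.3, 1, 0, 0, 1]
    - [0.3, 1, 0, 0, 1]

```text
clock: 3.2
eef_pos: [0.521, 0.2455, 0.2597]
orientation: [0.001, 0.986, -0.167, -0.0]
force: [-0.4, -0.2, -0.0]
width: -0.003
grip_force: 0.0
```

```bash
cat >> h.py <<'E'
from scipy.spatial.transform import Rotation as Ro
def wlook(name=None):
    s=ctrl.read_state(); im=ctrl.snapshot("wrist")
    if name: cv2.imwrite(f"pics/{name}.png",im[:,:,::-1])
    q=s["orientation"]; T=np.eye(4); T[:3,:3]=Ro.from_quat([q[1],q[2],q[3],q[0]]).as_matrix(); T[:3,3]=s["eef_pos"]
    c=ctrl.get_calibration("wrist"); return s,T@np.array(c["T_tool_cam"]),c
def watz(M,c,px,z):
    d=M[:3,:3]@np.array([(px[0]-c["cx"])/c["fx"],(px[1]-c["cy"])/c["fy"],1]); o=M[:3,3]; return o+d*(z-o[2])/d[2]
E
python3 - <<'E'
from h import *
s,M,c=wlook("w1"); print(s["eef_pos"],s["orientation"])
for l,z in(("release_plate",.066),("tube",.01)):
    for r in ctrl.place_of(l,"wrist")[:3]:
        p=np.array(r["point"])*[512,384]; print(l,round(r["score"],2),p.round(),watz(M,c,p,z).round(4))
np.savez("w1.npz",M=M)
E
```

```text
[0.52104325 0.24553516 0.25969468] [ 1.04783780e-03  9.85887594e-01 -1.67405348e-01 -6.63239748e-05]
release_plate 0.6 [246. 164.] [0.5237 0.2553 0.066 ]
tube 0.73 [247. 111.] [0.5732 0.2377 0.01  ]
tube 0.6 [356. 109.] [0.5314 0.1129 0.01  ]
```

View pics/w1.png

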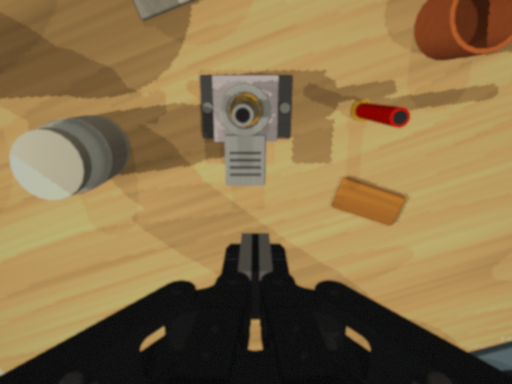

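The wrist picture shows the steel tube's top at (243,115), the thumb plate centred near (246,162), and the red look-alike at (380,113).

Emit:
jog_arm:
  increments:
    - [-0.01, 0.07, -0.3, 0, 1]
    - [-0.01, 0.07, -0.6, 0, 1]
    - [-0.01, 0.07, -0.9, 0, 1]
    - [-0.01, 0.07, -1, 0, 1]
    - [-0.01, 0.07, -1, 0, 1]
    - [-0.01, 0.07, -1, 0, 1]

```text
clock: 3.95
eef_pos: [0.5202, 0.2591, 0.1119]
orientation: [-0.001, 0.986, -0.166, 0.001]
force: [0.1, 0.9, 0.2]
width: -0.001
grip_force: 0.0
```

Emit:
jog_arm:
  increments:
    - [0, 0, -0.1, 0, 1]
    - [0, 0, -0.2, 0, 1]
    - [0, 0, -0.24, 0, 1]
    - [0, 0, -0.24, 0, 1]

```text
clock: 4.35
eef_pos: [0.5181, 0.2585, 0.073]
orientation: [0.001, 0.986, -0.166, -0.001]
force: [-0.0, 0.1, -0.3]
width: 0.0
grip_force: 0.0
```

```bash
python3 - <<'E'
from h import *
c=ctrl.get_calibration("wrist");M=np.load("w1.npz")["M"]
print(watz(M,c,(243,115),.13), watz(M,c,(246,162),.066))
s=ctrl.read_state();print(s["eef_pos"],s["force"])
E
```

```text
[0.57689791 0.23684233 0.13      ] [0.52551943 0.2541829  0.066     ]
[0.51807459 0.2585089  0.07298859] [-0.04202632  0.13948829 -0.31293876]
```

Emit:
jog_arm:
  increments:
    - [0, 0, -0.04, 0, 1]
    - [0, 0, -0.06, 0, 1]
    - [0, 0, -0.08, 0, 1]
    - [0, 0, -0.1, 0, 1]
    - [0, 0, -0.12, 0, 1]
    - [0, 0, -0.13, 0, 1]
    - [0, 0, -0.13, 0, 1]

```text
clock: 5.05
eef_pos: [0.5191, 0.2592, 0.0558]
orientation: [-0.0, 0.986, -0.166, 0.0]
force: [-3.8, -1.6, 12.1]
width: -0.006
grip_force: 6.0
```

Emit:
jog_arm:
  increments:
    - [0, 0, -0.02, 0, 1]
    - [0, 0, -0.03, 0, 1]
    - [0, 0, -0.03, 0, 1]

```text
clock: 5.35
eef_pos: [0.5192, 0.2595, 0.0547]
orientation: [0.0, 0.986, -0.166, 0.001]
force: [-13.7, -7.6, 46.5]
width: -0.0
grip_force: 23.5
```

Against the stop (46 N). Now up and over the tube, opening.

Emit:
jog_arm:
  increments:
    - [0, 0, 0.2, 0, 1]
    - [0, 0, 0.5, 0, 1]
    - [0, 0, 0.8, 0, 0.5]
    - [0, 0, 1, 0, 0]
    - [0.2, -0.08, 1, 0, 0]
    - [0.39, -0.16, 1, 0, 0]
    - [0.39, -0.16, 1, 0, 0]
    - [0.39, -0.16, 1, 0, 0]

```text
clock: 6.15
eef_pos: [0.5774, 0.2345, 0.1996]
orientation: [0.0, 0.986, -0.167, -0.0]
force: [-0.9, 0.9, 0.2]
width: 0.987
grip_force: 0.0
```

```bash
python3 - <<'E'
from h import *
s,M,c=wlook("w2"); print(s["eef_pos"])
np.savez("w2.npz",M=M)
for r in ctrl.place_of("tube","wrist")[:3]:
        p=np.array(r["point"])*[512,384]; print(round(r["score"],2),p.round(),watz(M,c,p,.01).round(4))
E
```

```text
[0.57741504 0.23448069 0.19961156]
0.84 [252. 165.] [0.5775 0.2377 0.01  ]
0.58 [374. 165.] [0.5346 0.1144 0.01  ]
```

View pics/w2.png

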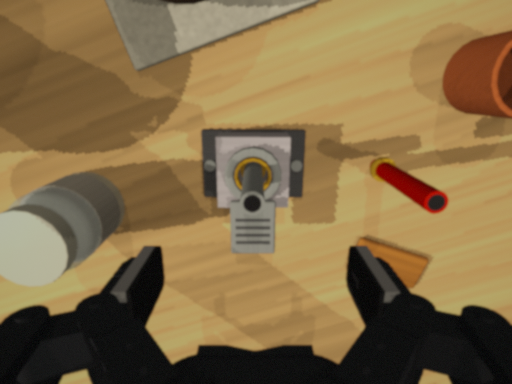

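Tube top at (253,203), centred between the fingers; the base estimate (0.5775, 0.237) agrees. Descend and grip.

Emit:
jog_arm:
  increments:
    - [0, 0.015, -0.2, 0, 0]
    - [0, 0.015, -0.45, 0, 0]
    - [0, 0.015, -0.65, 0, 0]
    - [0, 0.015, -0.78, 0, 0]
    - [0, 0.015, -0.78, 0, 0]
    - [0, 0.015, -0.78, 0, 1]
    - [0, 0.015, -0.78, 0, 1]
    - [0, 0.015, -0.78, 0, 1]
    - [0, 0.015, -0.78, 0, 1]
    - [0, 0.015, -0.78, 0, 1]
  force: 60

```text
clock: 7.25
eef_pos: [0.5778, 0.2372, 0.084]
orientation: [-0.0, 0.986, -0.166, 0.001]
force: [-1.5, -1.2, 4.1]
width: 0.193
grip_force: 58.3
```

Emit:
jog_arm:
  increments:
    - [0, 0, 0, 0, 1]
    - [0, 0, 0, 0, 1]
    - [0, 0, 0.04, 0, 1]
    - [0, 0, 0.07, 0, 1]
    - [0, 0, 0.1, 0, 1]
    - [0, 0, 0.1, 0, 1]

```text
clock: 7.85
eef_pos: [0.5778, 0.2374, 0.0989]
orientation: [-0.0, 0.986, -0.166, 0.0]
force: [-0.1, 0.5, -1.9]
width: 0.191
grip_force: 58.5
```

Tube released (force is just its weight). Lift and carry toward the jar.

Emit:
jog_arm:
  increments:
    - [0, 0, 0.2, 0, 1]
    - [0, 0, 0.4, 0, 1]
    - [0, 0, 0.6, 0, 1]
    - [0, 0, 0.8, 0, 1]
    - [0, 0, 1, 0, 1]
    - [0, 0, 1, 0, 1]
    - [0, 0, 1, 0, 1]

```text
clock: 8.55
eef_pos: [0.5774, 0.2371, 0.2482]
orientation: [-0.0, 0.986, -0.166, 0.0]
force: [-0.6, -0.7, -2.4]
width: 0.194
grip_force: 59.4
```

Emit:
jog_arm:
  increments:
    - [0, -0.2, 0, 0, 1]
    - [0, -0.4, 0, 0, 1]
    - [0, -0.6, 0, 0, 1]
    - [0, -0.8, 0, 0, 1]
    - [0, -0.8, 0, 0, 1]
    - [0, -0.8, 0, 0, 1]

```text
clock: 9.15
eef_pos: [0.5765, 0.1162, 0.2465]
orientation: [0.001, 0.986, -0.167, -0.001]
force: [-0.4, 0.9, -1.6]
width: 0.197
grip_force: 59.3
```

```bash
python3 - <<'E'
from h import *
s,M,c=wlook("w3"); print(s["eef_pos"],s["width"],s["force"])
for r in ctrl.place_of("jar","wrist")[:2]:
        p=np.array(r["point"])*[512,384]; print("w",round(r["score"],2),p.round(),watz(M,c,p,0).round(4))
im=ctrl.snapshot("scene");cv2.imwrite("pics/s3.png",im[:,:,::-1])
np.savez("w3.npz",M=M)
E
```

```text
[0.57651458 0.11622256 0.24650135] 0.196567839063007 [-0.44197677  0.94409486 -1.64306077]
w 0.67 [350. 109.] [ 0.5895 -0.0082  0.    ]
```

View pics/w3.png

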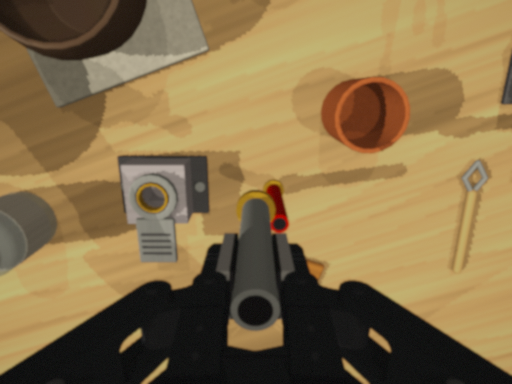

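View pics/s3.png

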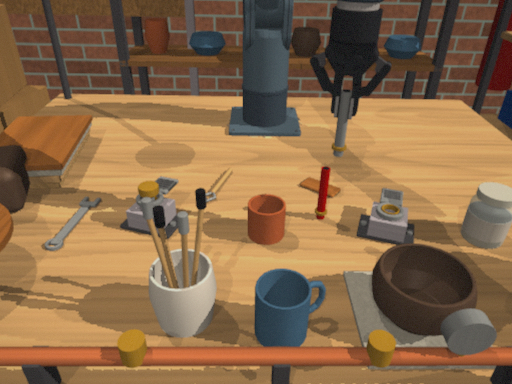

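Both views show the tube hanging in the gripper with its bead free. The coupling is empty and the jar's rim is centred at about (372,115) in the wrist view.

Emit:
jog_arm:
  increments:
    - [0.01, -0.2, 0, 0, 1]
    - [0.03, -0.4, 0, 0, 1]
    - [0.05, -0.6, 0, 0, 1]
    - [0.05, -0.84, 0, 0, 1]
    - [0.05, -0.84, 0, 0, 1]
    - [0.05, -0.84, 0, 0, 1]
    - [0.05, -0.84, 0, 0, 1]

```text
clock: 10.0
eef_pos: [0.5848, -0.0066, 0.248]
orientation: [-0.001, 0.986, -0.165, -0.0]
force: [0.2, 0.1, -0.5]
width: 0.191
grip_force: 59.3
```

```bash
python3 - <<'E'
from h import *
c=ctrl.get_calibration("wrist");print(watz(np.load("w3.npz")["M"],c,(372,115),.072))
s,M,c=wlook("w4"); print(s["eef_pos"])
for r in ctrl.place_of("jar","wrist")[:2]:
        p=np.array(r["point"])*[512,384]; print("w",round(r["score"],2),p.round(),watz(M,c,p,0).round(4))
E
```

```text
[ 0.58799001 -0.00833887  0.072     ]
[ 0.58483253 -0.00661923  0.24798785]
w 0.55 [253. 151.] [ 0.5883 -0.0049  0.    ]
```

View pics/w4.png

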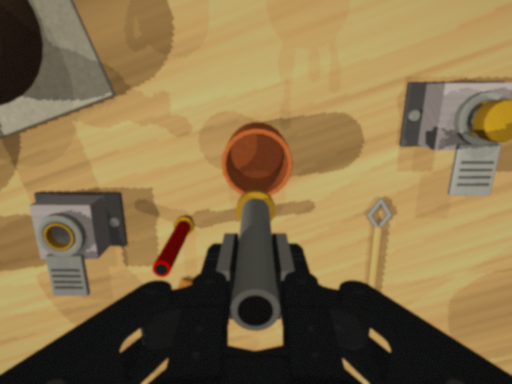

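The tube is above the jar (rim centred at (257,160) in the wrist view), within a few millimetres. Lower it in.

Emit:
jog_arm:
  increments:
    - [0.01, -0.005, -0.15, 0, 1]
    - [0.01, -0.005, -0.3, 0, 1]
    - [0.01, -0.005, -0.45, 0, 1]
    - [0.01, -0.005, -0.6, 0, 1]
    - [0.01, -0.005, -0.75, 0, 1]
    - [0.01, -0.005, -0.9, 0, 1]
    - [0.01, -0.005, -1, 0, 1]
    - [0.01, -0.005, -1, 0, 1]
    - [0.01, -0.005, -1, 0, 1]

```text
clock: 11.0
eef_pos: [0.5868, -0.009, 0.0986]
orientation: [-0.0, 0.986, -0.166, 0.0]
force: [0.1, 0.7, -1.6]
width: 0.191
grip_force: 59.3
```

Emit:
jog_arm:
  increments:
    - [0, 0, -0.03, 0, 1]
    - [0, 0, -0.06, 0, 1]
    - [0, 0, -0.09, 0, 1]
    - [0, 0, -0.1, 0, 1]
    - [0, 0, -0.1, 0, 1]

```text
clock: 11.5
eef_pos: [0.5862, -0.0096, 0.0829]
orientation: [0.0, 0.986, -0.166, -0.0]
force: [-0.1, -0.2, -1.9]
width: 0.197
grip_force: 59.3
```

Emit:
jog_arm:
  increments:
    - [0, 0, -0.01, 0, 1]
    - [0, 0, -0.02, 0, 1]
    - [0, 0, -0.02, 0, 1]

```text
clock: 11.8
eef_pos: [0.5865, -0.0096, 0.0801]
orientation: [-0.0, 0.986, -0.166, 0.0]
force: [-0.1, -0.0, -2.1]
width: 0.196
grip_force: 59.7
```

Emit:
jog_arm:
  increments:
    - [0, 0, -0.01, 0, 1]
    - [0, 0, -0.015, 0, 1]
    - [0, 0, -0.015, 0, 1]

```text
clock: 12.1
eef_pos: [0.5872, -0.0096, 0.0799]
orientation: [0.0, 0.986, -0.166, 0.001]
force: [-4.0, -1.0, 15.7]
width: 0.197
grip_force: 61.3
```

Bottom reached. Ease off, open and lift.

Emit:
jog_arm:
  increments:
    - [0, 0, 0.015, 0, 1]
    - [0, 0, 0.015, 0, 0.75]
    - [0, 0, 0.015, 0, 0.65]
    - [0, 0, 0.015, 0, 0.5]
    - [0, 0, 0.015, 0, 0.2]
    - [0, 0, 0.015, 0, 0]
    - [0, 0, 0.015, 0, 0]
    - [0, 0, 0.015, 0, 0]

```text
clock: 12.9
eef_pos: [0.5864, -0.0096, 0.0801]
orientation: [0.0, 0.986, -0.166, -0.0]
force: [-0.2, -0.4, 0.3]
width: 0.998
grip_force: 0.0
```

Emit:
jog_arm:
  increments:
    - [0, 0, 0.1, 0, 0]
    - [0, 0, 0.25, 0, 0]
    - [0, 0, 0.5, 0, 0]
    - [0, 0, 0.8, 0, 0]
    - [0, 0, 1, 0, 0]
    - [0, 0, 1, 0, 0]
    - [0, 0, 1, 0, 0]
    - [0, 0, 1, 0, 0]

```text
clock: 13.7
eef_pos: [0.5856, -0.0096, 0.2295]
orientation: [0.0, 0.986, -0.166, -0.001]
force: [-1.0, 0.1, -0.5]
width: 1.001
grip_force: 0.0
```

```bash
python3 - <<'E'
from h import *
im=ctrl.snapshot("scene");cv2.imwrite("pics/s5.png",im[:,:,::-1])
print(ctrl.read_state()["force"])
E
```

```text
[ 0.36923507 -0.47576719 -0.35192773]
```

View pics/s5.png

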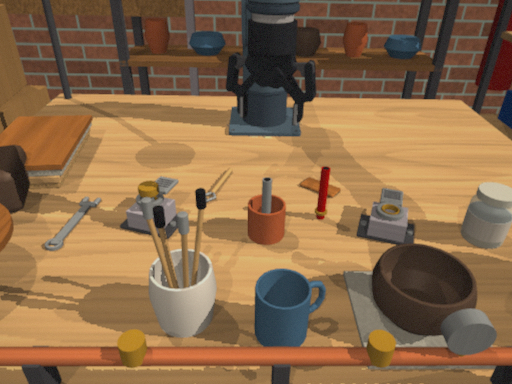

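The tube stands in the upright jar (266,185), the coupling is empty, and the gripper is clear of everything.

```bash
python3 -c "
from workcell import ctrl
print(ctrl.finish_job())"
```

```text
the job is handed in; nothing more can be done
None
```

The steel tube was released, drawn straight up out of its coupling and now stands in the upright stoneware jar; the plug coupling and the red look-alike were not touched, and the job was handed in at about 14 s.

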